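# Shut the wooden-track case and clamp its lid with the toggle latch

## Task

Put the track set away: bring the lid of the green case down onto its seal, swing the latch's wire loop up and over so that its bar drops behind the lip of the keeper on the lid, then press the orange lever down flat against the front wall so that it snaps over and pulls the lid tight. Leave the toys standing where they are.

Things in the scene. Friction and masses are not known exactly. Their poses are not given: they have to be found in the camera images.
- case: Green storage case full of wooden track, fixed in place, 180 mm deep (x), 270 wide (y), tub 116 high, 155 with the white lid shut. Origin: centre of the underside. Its -x side is the front, facing the robot's right, with the latch at mid width, sticking out up to 125 mm; +x is the rear with the lid hinge; z up.
- lid (a joint): Lid hinge, rad; stiff, stays where left. Starts 0.3 to 0.7 open; 0 = down, merely resting on its springy foam seal, still 4 mm proud at the front. Bringing it down takes 1 to 8 N at the front.
- seal (a joint): How far the lid is squeezed down into its foam seal, rad about the hinge: 0 when open or merely resting, 0.015 to 0.02 when clamped tight, level with the case. The foam springs back: squeezing it fully by hand would take over 50 N at the front edge, so only the latch can hold it.
- lid_hinge (a point): On the hinge line at mid width, case frame (90, 0, 118) mm. The lid is a cap 180 mm deep, 271 wide, 37 high that reaches from here to the front wall and turns about the case's y axis; its top face is 37 mm from the hinge line, square to the lid.
- lid_front (a point): On the lid's top face, mid width, 20 mm behind its front edge (160 mm from the hinge line along the lid): a good place to push the lid down. x runs along the lid towards the hinge, z square out of its top.
- keeper (a point): Seat of the 28 mm wide steel keeper on the lid's front, mid width: the bar's centre when it lies in the trough against the lip (it has 6 mm of play towards the lid). Trough open upwards: floor 3 mm below this point, upturned lip 3 to 7 mm in front, rising 4 mm above it, lid wall 12 mm behind. Axes of the lid: x to the hinge. Lid tight: 12 mm in front of the case's front wall, 133 mm high.
- lever_pivot (a point): Pivot pin of the lever, mid width, 14 mm in front of the front wall, 95 mm high: case frame (-104, 0, 95) mm. The lever turns about the case's y axis.
- lever_end (a point): On the outer face of the orange lever (the face to press), 58 mm from the pivot along the lever. Lever 32 mm wide, blade 4 thick, outer face 8 mm off the pivot; a curled end stands out 5 mm further on and ends 74 mm from the pivot. -x points square out of the outer face, -z along the lever to its end.
- lever (a joint): Rad: 0 = home, flat down the front wall; 1.57 = straight out, outer face up; stop 1.85. Stays where left (0.12 N m friction). Starts 1.4 to 1.75, where the swung loop clears the keeper's lip; below 1.35 the bar strikes it. Hooked, it tightens from about 1.0 down, takes up to 0.5 N m (some 8 N near its end), goes over centre at 0.2 to 0.3 and then stays shut.
- bail_bar (a point): Centre of the cross bar of the steel wire loop. The bar is 6 mm thick, 46 wide over the legs, 60 mm from the loop's own pivot, which sits on the lever at (3, 0, -22) mm from the lever's pivot in the axes of lever_end.
- bail_tab (a point): On the black tab at the loop's free end, mid width, 22 mm beyond the bar; the tab is 26 mm long, 46 wide, 5 thick, ends 6 mm past this point and flares 0.5 rad out of the loop's plane to -x. -x is the outer side when the loop stands up, the underside when it lies out; z points from the loop's pivot to the bar.
- bail (a joint): Swing of the wire loop on the lever, rad; loose, moves by its weight. 2.85 (start) = folded out, pointing away from the case 0.29 rad above the lever's line. Smaller = swung up to the lid; its lean from upright, away from the case, is this value minus the lever angle. Past upright by 0.2 rad it falls against the lid's front above the keeper. About 0 when clamped.
- bulldozer: Yellow toy bulldozer, 125 x 86 x 78 mm, behind the case: leave alone. Origin under its centre.
- race_car: Black toy race car, 145 x 72 x 45 mm, in front of the case, on the side far from the robot: leave alone. Origin under its centre.
- track_clip: Spring clip holding a wooden track piece upright, 86 x 40 x 163 mm high, behind the case: leave alone. Origin under its centre.
- bowl: Blue ceramic bowl, 136 mm across, 58 mm high, beside the case, on the side far from the robot: leave alone. Origin under its centre.
- engine: Wooden toy engine, 84 x 40 x 64 mm, in front of the case, on the robot's side of the latch: leave alone. Origin under its centre.

How it is judged:
On the way, in this order (a step that is already met when the one before it is completed fails the run):
1. the lid is down on its seal (value of joint lid below 0.02 rad), for 0.2 s.
2. the loop's bar hangs behind the keeper's lip with the lid down (value of joint lid below 0.02 rad and x of bail_bar in the frame of keeper above -0.003 m and z of bail_bar in the frame of keeper between -0.003 and 0.016 m), for 0.2 s.
At the end, for the whole second after the job is handed in: The lever lies flat against the front wall (within 0.08 rad), the loop's bar lies on the floor of the keeper's trough (within 3 mm) behind its lip, the lid is down (within 0.008 rad) and pulled tight (seal squeezed by more than 0.010 rad), all at rest, and no toy has moved 25 mm (value of joint lever below 0.08 rad and value of joint lid below 0.008 rad and value of joint seal above 0.01 rad and x of bail_bar in the frame of keeper between -0.002 and 0.008 m and z of bail_bar in the frame of keeper between -0.003 and 0.003 m and velocity of joint lever below 0.05 rad/s and velocity of joint seal below 0.02 rad/s); the robot touches nothing.
It fails at once if a toy was moved by more than 25 mm (distance of any of bulldozer, race_car, track_clip, bowl, engine from where it was at the start of the episode above 0.025 m).
It also fails if it takes over 66 s, if anything falls off the work surface, if the arm or the gripper's body presses on something with over 40 N, if the wrist force passes 120 N, or if a joint passes its speed limit or range.

## Robot

A 7-joint arm with a two-finger parallel gripper is mounted at the origin on the work surface. World frame = base frame: x ahead of the robot, y to its left, z up, the work surface at z = 0. Lengths are in m, angles in rad, forces in N, time in s.
With the tool pointing down it reaches from about 0.4 to 0.85 m from the base axis. Payload 4.5 kg.
Tool frame: the origin (TCP) lies where the fingers leave the gripper's body, on its centre line; the fingertips stand 73 mm ahead of it and the grasp point (between the pads) lies arm.grip_point_offset ahead of it (arm.grip_point_offset is the distance from the TCP to the grasp point, in m); z points along the fingers, y is the line along which they close (so a half turn about z gives the same grasp; the last joint's range is limited). The gripper opens to 85 mm and grips with 20 to 120 N. Pads are 22 mm wide; open, the fingers measure 114 mm over their backs; the gripper's body (76 mm by 85 mm) begins 54 mm behind the grasp point. The pads swing forward as they close: fully open they stand 13 mm farther back than shut.
Start: joints at [1.319, 0.689, -0.195, 1.565, 0.157, 0.902, -0.215], TCP at [0.176, -0.6, 0.304] pointing down, gripper open.
Joint ranges: [-3.01, 3.01], [-0.46, 2.08], [-1.47, 1.51], [0.13, 2.56], [-1, 4.14], [0.04, 2.09], [-2.66, 2.66]. Speed limits (rad/s): [2.57, 2.57, 3.14, 3.14, 3.14, 3.14, 3.14].

## Interface

Orientations are given as a unit quaternion [x, y, z, w].
In Python, from station import status, viewer, arm gives the robot as it stands. The module is installed in compiled form; this text tells all that it offers.
- The arm moves only by the tool move_arm, never from a script. Its argument "increments" is one flat list of numbers, 5 for each row, row after row: the shift along the tool's x, y, z in units of 10 cm (1.0 is 10 cm), then the turn about the tool's z in units of 1.5 rad (1.0 is 1.5 rad), then the gripper's target within -1 to 1 (fully open at 1, half-way at 0, shut at -1). In form: [dx, dy, dz, yaw, gripper, dx, dy, dz, yaw, gripper, ...]. A call has 1 to 10 rows; each row is the pose to reach, as a shift and turn from the pose commanded when the call began, along the tool's axes at that moment; what a row does not reach only later rows make up. A row lasts 1/8 s, in which the tool goes at most 62.5 mm and 10.7 degrees, less where a joint would pass 70% of its speed; a pose out of reach is approached as far as the arm can. A call with a number of a shift or a turn outside -1 to 1 is refused whole. A call with a gripper value outside its range is refused whole. The fingers move at their own pace and stop on an object; the grip force is fixed at half the most. Time passes only in rows, so rows that repeat a pose let the fingers close. It gives the time, the measured TCP pose, the force, the opening and the grip force at its end, in the units of the state.
- status.get_state(): the state, without advancing time (a new reading comes with each control period).
- viewer.capture(name): name is "scene" or "top" or "wrist"; returns a dict with "color" (420x560x3 uint8, red, green, blue), "intrinsics" (3x3 intrinsics, pixels), "T" (4x4, takes a point from camera to world coordinates); the wrist camera has in their place "hand_eye" (4x4, takes a point from camera to tool coordinates, whose origin is the TCP and whose axes are the flange's). Camera axes: x right, y down, z forward; pixel columns grow to the right and rows downward; lengths in m; the calibration is good to about 2 mm. A picture is of the moment at which its call begins: read the wrist's pose just before it. There is no depth.
- arm.close_job(): hands the job in; it is judged then, once.
The state is a dict: "t": time; "qpos": joint angles; "dq": joint speeds; "joint_efforts": joint torques, N m; "tcp_pos": TCP position; "orientation": TCP orientation; "contact_force": force on the tool from outside, world axes, zero at the start; "wrist_torque": the same for the moment, N m; "width": finger opening in m; "grip_force": force on a finger pad.
Only numpy, scipy, OpenCV 4.12 (cv2) and the standard library are available. Lean on these libraries where they do the work, as an engineer would, in place of code of your own. Each camera call takes 0.05 s, during which the arm holds its last target. There are 200 camera calls.

## Working session

There is one attempt and no reset: what is moved stays moved. The work goes in short steps, Python scripts to look and compute and a tool call to move; the robot and the scene stay as the last step left them, time stands still between calls to the robot, and variables do not carry over. Pictures are saved under pics/ and viewed, at most 10 in all, crops included, and the job is handed in when it is done.

Besides the shell and the picture viewer there is one more tool, called after ">>>" by a JSON object that holds its "method" and its "body". move_arm: Moves the arm, as the interface text tells. Shifts and turns lie within -1 to 1; 1 stands for 10 cm of shift or 1.5 rad of turn. Its arguments: {"type":"object","properties":{"increments":{"type":"array","items":{"type":"number","minimum":-1,"maximum":1}}},"required":["increments"]}

```bash
mkdir -p pics
python3 - <<'E'
from station import status,viewer,arm
import cv2,numpy as np
s=status.get_state();print({k:np.round(v,3) for k,v in s.items()});print(arm.grip_point_offset)
ims=[]
for n in("scene","top"):
    c=viewer.capture(n);np.savez(f"{n}0.npz",**c);cv2.imwrite(f"pics/{n}0.png",c["color"][...,::-1]);print(n,c["intrinsics"].round(1).tolist(),c["T"].round(3).tolist())
c=viewer.capture("wrist");print(c["hand_eye"].round(3).tolist(),c["intrinsics"].round(1).tolist())
cv2.imwrite("pics/wrist0.png",c["color"][...,::-1])
E
```

```text
{'t': np.float64(0.0), 'qpos': array([ 1.319,  0.69 , -0.194,  1.566,  0.157,  0.902, -0.215]), 'dq': array([ 0.001, -0.002, -0.   , -0.   ,  0.001, -0.001,  0.001]), 'joint_efforts': array([-0.0000e+00, -5.3961e+01, -1.2660e+00, -1.5854e+01,  9.0000e-03,
        1.0000e-02,  0.0000e+00]), 'tcp_pos': array([ 0.176, -0.599,  0.303]), 'orientation': array([ 0.99 ,  0.142, -0.   , -0.001]), 'contact_force': array([-0.429,  0.007, -0.32 ]), 'wrist_torque': array([ 0.041, -0.046,  0.066]), 'grip_force': np.float64(0.0), 'width': np.float64(0.085)}
0.0539
scene [[382.6, 0.0, 279.5], [0.0, 382.6, 211.2], [0.0, 0.0, 1.0]] [[-0.253, 0.922, -0.293, 0.839], [0.968, 0.239, -0.081, 0.19], [-0.005, -0.305, -0.952, 0.895], [0.0, 0.0, 0.0, 1.0]]
top [[424.4, 0.0, 281.1], [0.0, 424.4, 206.5], [0.0, 0.0, 1.0]] [[0.02, -0.998, 0.056, 0.527], [-0.999, -0.018, 0.038, 0.089], [-0.037, -0.057, -0.998, 1.055], [0.0, 0.0, 0.0, 1.0]]
[[-0.001, -0.946, -0.324, 0.083], [1.0, -0.001, -0.0, -0.001], [-0.0, -0.324, 0.946, -0.071], [0.0, 0.0, 0.0, 1.0]] [[307.6, 0.0, 281.5], [0.0, 307.6, 207.8], [0.0, 0.0, 1.0]]
```

View pics/scene0.png

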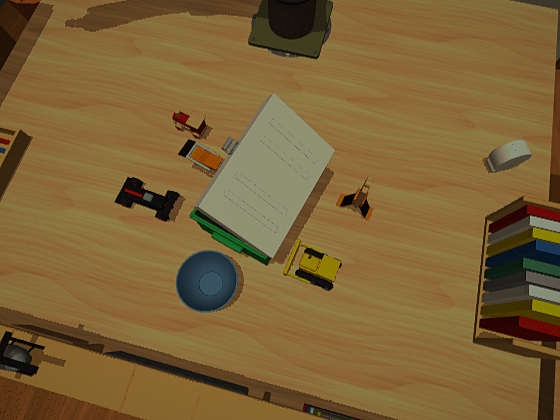

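View pics/top0.png

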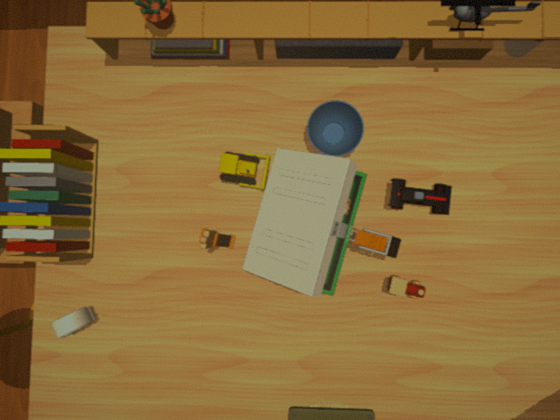

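The scene shows the white lid open (corners about (273,94), (335,152), (271,262), (197,208)) and the orange lever at (205,156). The top view shows the lever at (372,241), with the case front facing right (world -y). Next I'll triangulate the lid corners and zoom in on the latch.

```bash
cat > h.py <<'E'
import numpy as np,cv2
def ray(c,p):
    d=np.linalg.inv(c["intrinsics"])@[p[0],p[1],1.]; T=c["T"]; d=T[:3,:3]@d
    return T[:3,3],d/np.linalg.norm(d)
def tri(l):
    A=np.zeros((3,3));b=np.zeros(3)
    for c,p in l:
        o,d=ray(c,p);M=np.eye(3)-np.outer(d,d);A+=M;b+=M@o
    X=np.linalg.solve(A,b);e=[np.linalg.norm((np.eye(3)-np.outer(d,d))@(X-o)) for o,d in (ray(*q) for q in l)]
    return X,max(e)
def proj(c,X):
    T=c["T"];q=T[:3,:3].T@(X-T[:3,3]);u=c["intrinsics"]@q;return u[:2]/u[2]
E
python3 - <<'E'
from h import *
S=np.load("scene0.npz");T=np.load("top0.npz")
out={}
for n,c,seed in(("s",S,(265,170)),("t",T,(300,215))):
    hsv=cv2.cvtColor(c["color"],cv2.COLOR_RGB2HSV)
    m=((hsv[...,1]<75)&(hsv[...,2]>90)).astype(np.uint8)
    m=cv2.morphologyEx(m,cv2.MORPH_OPEN,np.ones((5,5)));m=cv2.morphologyEx(m,cv2.MORPH_CLOSE,np.ones((7,7)))
    k,l=cv2.connectedComponents(m);cs,_=cv2.findContours((l==l[seed[1],seed[0]]).astype(np.uint8),0,2)
    h=cv2.convexHull(max(cs,key=cv2.contourArea));
    for e in (3,4,6,8,10):
        a=cv2.approxPolyDP(h,e,True)[:,0]
        print(n,e,a.tolist())
    # orange lever
    o=((hsv[...,0]<16)&(hsv[...,1]>180)&(hsv[...,2]>120)).astype(np.uint8)
    k,l,st,ce=cv2.connectedComponentsWithStats(o)
    print([(st[i].tolist(),ce[i].round(1).tolist()) for i in range(1,k) if st[i,4]>60])
a=cv2.resize(S["color"][125:185,160:250],None,fx=6,fy=6,interpolation=cv2.INTER_CUBIC)[...,::-1]
b=cv2.resize(T["color"][205:305,325:435],None,fx=5,fy=5,interpolation=cv2.INTER_CUBIC)[...,::-1]
cv2.imwrite("pics/za.png",a);cv2.imwrite("pics/zb.png",b)
E
```

```text
s 3 [[276, 95], [332, 148], [332, 154], [275, 253], [268, 255], [204, 211], [200, 203], [270, 96]]
s 4 [[276, 95], [332, 148], [332, 154], [275, 253], [268, 255], [200, 203], [270, 96]]
s 6 [[276, 95], [332, 154], [268, 255], [200, 203]]
s 8 [[276, 95], [332, 154], [268, 255], [200, 203]]
s 10 [[276, 95], [332, 154], [268, 255], [200, 203]]
[([190, 146, 35, 24, 326], [207.0, 157.8])]
t 3 [[277, 149], [338, 155], [350, 160], [345, 234], [313, 294], [244, 269]]
t 4 [[277, 149], [350, 160], [345, 234], [313, 294], [244, 269]]
t 6 [[277, 149], [350, 160], [345, 234], [313, 294], [244, 269]]
t 8 [[277, 149], [350, 160], [345, 234], [313, 294], [244, 269]]
t 10 [[277, 149], [350, 160], [345, 234], [313, 294], [244, 269]]
[([11, 139, 24, 9, 105], [21.6, 142.5]), ([5, 242, 28, 10, 129], [15.5, 246.1])]
```

View pics/za.png

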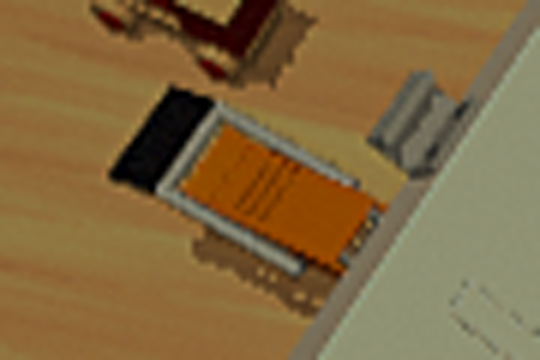

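View pics/zb.png

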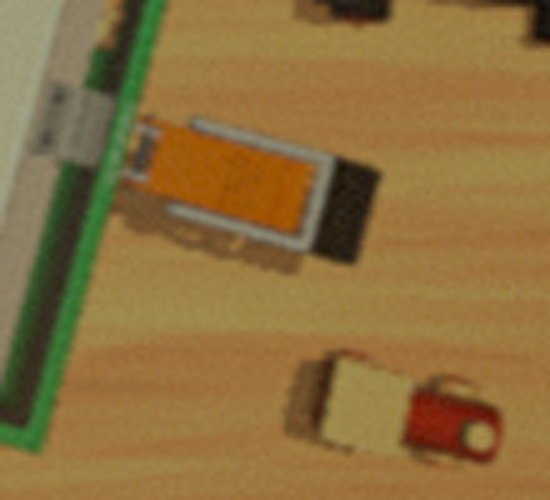

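The scene crop shows the tab tip middle at (143,132) and the bar at (192,152), at 6x with offset (160,125). The top crop shows the tab tip at (368,217), the bar at (320,205) and the tub's near front corner at (35,450), at 5x with offset (325,205).

Run:
```python
from h import *
S=np.load("scene0.npz");T=np.load("top0.npz")
s=lambda x,y:((x+.5)/6-.5+160,(y+.5)/6-.5+125)
t=lambda x,y:((x+.5)/5-.5+325,(y+.5)/5-.5+205)
P={}
for n,a,b in(("tip",s(143,132),t(368,217)),("tipNear",s(175,87),t(355,264)),("tipFar",s(112,178),t(381,170)),("bar",s(191,151),t(320,205)),("barN",s(218,105),t(315,255)),("barF",s(157,190),t(335,158)),
  ("rearnear",(334,152),(244,270)),("rearfar",(272,258),(277,149)),("frontnear",(273,94),(316,294)),("frontfar",(197,206),(352,160))):
    X,e=tri([(S,a),(T,b)]);P[n]=X;print(n,X.round(4),round(e,4))
hsv=cv2.cvtColor(T["color"],cv2.COLOR_RGB2HSV)
m=((hsv[...,0]>45)&(hsv[...,0]<80)&(hsv[...,1]>120)&(hsv[...,2]>60)).astype(np.uint8);m[:, :250]=0;m[:,380:]=0
cs,_=cv2.findContours(m,0,2);c=max(cs,key=cv2.contourArea)
r=cv2.approxPolyDP(cv2.convexHull(c),4,True)[:,0];print(r.tolist())
for q in r:
    o,d=ray(T,q);print(q,(o+d*(.116-o[2])/d[2]).round(4))
for a,b in (("rearnear","rearfar"),("frontnear","frontfar"),("tipNear","tipFar"),("barN","barF"),("rearnear","frontnear"),("rearfar","frontfar")):
    v=P[b]-P[a];print(a,b,np.linalg.norm(v).round(4),np.degrees(np.arctan2(v[1],v[0])).round(1),np.degrees(np.arcsin(v[2]/np.linalg.norm(v))).round(1))
```

```text
tip [ 0.4923 -0.1389  0.0864] 0.0006
tipNear [ 0.4711 -0.1327  0.0877] 0.0007
tipFar [ 0.5134 -0.1449  0.0846] 0.0007
bar [ 0.4973 -0.1164  0.0909] 0.0007
barN [ 0.4746 -0.1143  0.0877] 0.0013
barF [ 0.5185 -0.1218  0.096 ] 0.0007
rearnear [0.4387 0.2043 0.1262] 0.0016
rearfar [0.7041 0.1353 0.1378] 0.0003
frontnear [0.4072 0.0554 0.2442] 0.0046
frontfar [ 0.6647 -0.0141  0.239 ] 0.0005
[[346, 236], [332, 294], [322, 292]]
[346 236] [ 0.5174 -0.0188  0.116 ]
[332 294] [0.3906 0.0101 0.116 ]
[322 292] [0.3944 0.0319 0.116 ]
rearnear rearfar 0.2745 -14.6 2.4
frontnear frontfar 0.2668 -15.1 -1.1
tipNear tipFar 0.0441 -16.1 -4.1
barN barF 0.0454 -9.6 10.6
rearnear frontnear 0.1926 -101.9 37.8
rearfar frontfar 0.1847 -104.8 33.2
```

Case pose: origin about (0.5455, 0.0635), with case x at 75.1°. The tub corner agrees to 2 mm, the lid is about 0.6 rad open and the lever is near 1.4. Next I move toward the lid, turning so that tool x points out from the case front.

>>> {"method": "move_arm", "body": {"increments": [1,-1,-0.6,1,-1,1,-1,-0.6,1,-1,1,-1,-0.6,1,-1,1,-1,-0.6,1,-1,1,-1,-0.6,1,-1,1,-1,-0.6,1,-1,1,-1,-0.6,1,-1,1,-1,-0.6,1,-1,1,-1,-0.6,1,-1]}}

```text
t: 1.27
tcp_pos: [0.2441, -0.4752, 0.3636]
orientation: [0.822, -0.57, -0.0, 0.0]
contact_force: [0.2, -0.4, -0.3]
width: -0.0
grip_force: 0.0
```

```bash
cat >> h.py <<'E'
O=np.array([.5455,.0635]);YAW=np.radians(75.1)
CX=np.array([np.cos(YAW),np.sin(YAW)]);CY=np.array([-CX[1],CX[0]])
def st():
    from station import status
    from scipy.spatial.transform import Rotation as R
    s=status.get_state();M=R.from_quat(s["orientation"]).as_matrix();p=s["tcp_pos"]
    print("t",round(float(s["t"]),2),"tcp",p.round(4),"xang",np.degrees(np.arctan2(M[1,0],M[0,0])).round(1),"tilt",M[2].round(3),"case",(CX@(p[:2]-O)).round(4),(CY@(p[:2]-O)).round(4),"F",s["contact_force"].round(1),"w",round(float(s["width"]),4),"q",s["qpos"].round(2))
    return s,M,p
def go(x,y,z,ang=-104.9):
    """shift in move units to reach case x,y and TCP height z, tool x at ang deg"""
    s,M,p=st();d=np.r_[O+x*CX+y*CY,z]-p;a=np.degrees(np.arctan2(M[1,0],M[0,0]))
    print("go",(M.T@d*10).round(3),"yaw",(np.radians((a-ang+180)%360-180)/1.5).round(3))
E
python3 -c "
from h import *
go(-.012,0,.36)"
```

```text
t 1.27 tcp [ 0.2441 -0.4752  0.3636] xang -69.4 tilt [-0.001  0.001 -1.   ] case -0.5981 0.1527 F [ 0.2 -0.4 -0.3] w -0.0 q [ 0.86  0.5   0.24  1.77 -0.15  0.88 -1.62]
go [-3.888 -4.645  0.036] yaw 0.413
```

>>> {"method": "move_arm", "body": {"increments": [-0.84,-1,0,-0.64,-1,-0.84,-1,0,-0.64,-1,-0.84,-1,0,-0.64,-1,-0.84,-1,0,-0.64,-1,-0.84,-1,0,-0.64,-1,-0.84,-1,0,-0.64,-1]}}

```text
t: 2.02
tcp_pos: [0.3082, -0.3619, 0.364]
orientation: [0.992, -0.126, 0.0, -0.0]
contact_force: [0.4, -0.3, 0.4]
width: -0.0
grip_force: 0.0
```

```bash
python3 -c "
from h import *
go(-.012,0,.36,-14.9)"
```

```text
t 2.02 tcp [ 0.3082 -0.3619  0.364 ] xang -14.4 tilt [ 0. -0. -1.] case -0.4721 0.1199 F [ 0.4 -0.3  0.4] w -0.0 q [ 0.8   0.41 -0.04  1.93  0.02  0.81 -1.08]
go [ 1.235 -4.592  0.041] yaw 0.005
```

>>> {"method": "move_arm", "body": {"increments": [0.25,-1,0,0,-1,0.25,-1,0,0,-1]}}

```text
t: 2.28
tcp_pos: [0.3585, -0.2697, 0.3639]
orientation: [0.992, -0.127, 0.0, -0.0]
contact_force: [0.3, 0.1, -0.1]
width: 0.0001
grip_force: 0.0
```

>>> {"method": "move_arm", "body": {"increments": [0.25,-1,0,0,-1,0.25,-1,0,0,-1]}}

```text
t: 2.52
tcp_pos: [0.4082, -0.1783, 0.364]
orientation: [0.992, -0.126, 0.0, -0.0]
contact_force: [-0.5, -0.3, -1.3]
width: -0.0003
grip_force: 0.0
```

>>> {"method": "move_arm", "body": {"increments": [0.25,-1,0,0,-1,0.25,-1,0,0,-1]}}

```text
t: 2.78
tcp_pos: [0.4576, -0.0876, 0.364]
orientation: [0.992, -0.126, 0.0, -0.0]
contact_force: [1.2, 0.3, 0.1]
width: 0.0002
grip_force: 0.0
```

>>> {"method": "move_arm", "body": {"increments": [0.25,-1,0,0,-1,0.25,-1,0,0,-1]}}

```text
t: 3.02
tcp_pos: [0.5068, 0.0031, 0.3639]
orientation: [0.992, -0.126, 0.0, -0.001]
contact_force: [-0.2, -0.5, -0.2]
width: 0.0
grip_force: 0.0
```

>>> {"method": "move_arm", "body": {"increments": [0.25,-0.6,0,0,-1,0.25,-0.6,0,0,-1,0.25,-0.6,0,0,-1]}}

```text
t: 3.4
tcp_pos: [0.5447, 0.0515, 0.3635]
orientation: [0.992, -0.127, -0.0, 0.001]
contact_force: [-0.1, -1.0, 0.2]
width: -0.0002
grip_force: 0.0
```

Run:
```python
from h import *
go(-.014,0,.32,-14.9)
from station import viewer
c=viewer.capture("wrist");cv2.imwrite("pics/w1.png",c["color"][...,::-1])
c=viewer.capture("scene");cv2.imwrite("pics/s1.png",c["color"][...,::-1])
```

```text
t 3.4 tcp [0.5447 0.0515 0.3635] xang -14.6 tilt [-0.001  0.001 -1.   ] case -0.0118 -0.0023 F [-0.1 -1.   0.2] w -0.0002 q [-0.14  0.51 -0.07  1.73  0.04  0.91 -2.05]
go [-0.023  0.022  0.435] yaw 0.004
```

View pics/w1.png

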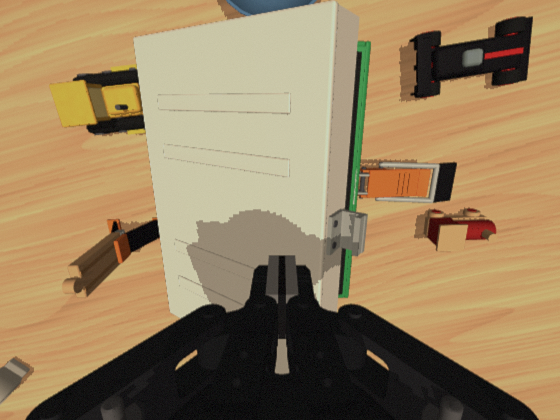

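The wrist view shows the fingertip (282,260) over the lid, behind its front edge (about column 330). The keeper is at (347,232) and the lever and loop at (400,182). Next I push the lid down along its arc.

>>> {"method": "move_arm", "body": {"increments": [0,0.02,0.3,0,-1,0,0.03,0.5,0,-1,0,0.08,0.58,0,-1,0,0.16,0.66,0,-1,0,0.21,0.72,0,-1,0,0.26,0.78,0,-1,0,0.31,0.85,0,-1,0,0.35,0.92,0,-1,0,0.4,1,0,-1]}}

```text
t: 4.62
tcp_pos: [0.5351, 0.0131, 0.2634]
orientation: [0.992, -0.127, 0.0, -0.0]
contact_force: [-0.5, 1.7, 1.6]
width: 0.0002
grip_force: 1.0
```

```bash
python3 -c "
from h import *
go(-.065,0,.2315,-14.9)"
```

```text
t 4.62 tcp [0.5351 0.0131 0.2634] xang -14.5 tilt [ 0. -0. -1.] case -0.0514 -0.0029 F [-0.5  1.7  1.6] w 0.0002 q [-0.07  0.63 -0.07  1.88  0.07  0.63 -2.  ]
go [-0.03   0.136  0.319] yaw 0.004
```

Contact force is about 2 N, so the lid is moving. I continue down to seal height.

>>> {"method": "move_arm", "body": {"increments": [0,0.05,0.1,0,-1,0,0.09,0.2,0,-1,0,0.12,0.27,0,-1,0,0.13,0.31,0,-1,0,0.13,0.33,0,-1,0,0.13,0.34,0,-1,0,0.13,0.34,0,-1]}}

```text
t: 5.5
tcp_pos: [0.5319, -0.0003, 0.2308]
orientation: [0.992, -0.127, 0.001, 0.001]
contact_force: [-0.9, -0.9, 9.0]
width: -0.0
grip_force: 4.1
```

>>> {"method": "move_arm", "body": {"increments": [0,0,0.02,0,-1,0,0,0.03,0,-1,0,0,0.03,0,-1]}}

```text
t: 5.88
tcp_pos: [0.5322, -0.0005, 0.2298]
orientation: [0.992, -0.127, 0.002, 0.001]
contact_force: [-4.2, -2.0, 25.3]
width: -0.0
grip_force: 12.6
```

The force jumped about 16 N over 1 mm, so the lid is on the foam. Now I rise, go out over the tab, open the gripper and turn.

>>> {"method": "move_arm", "body": {"increments": [0,0,-0.4,0,-1,0,1,-0.6,-0.1,0.6,0,1,-0.6,-0.3,0.6,0,1,-0.6,-0.6,0.6,0,1,-0.6,-0.8,0.6,0,1,-0.6,-1,0.6,0,1,-0.6,-1,0.6,0,1,-0.6,-1,0.6,0,1,-0.6,-1,0.6,0,1,-0.6,-1,0.6]}}

```text
t: 7.12
tcp_pos: [0.5063, -0.0966, 0.2867]
orientation: [0.812, 0.583, -0.0, -0.0]
contact_force: [-0.5, -0.8, -0.1]
width: 0.0681
grip_force: 0.0
```

Run:
```python
from h import *
from station import viewer
go(-.2,0,.2,75.1)
s,M,p=st();c=viewer.capture("wrist");T=np.eye(4);T[:3,:3]=M;T[:3,3]=p
np.savez("w2.npz",color=c["color"],intrinsics=c["intrinsics"],T=T@c["hand_eye"]);cv2.imwrite("pics/w2.png",c["color"][...,::-1])
for n in("scene","top"):
    c=viewer.capture(n);np.savez(n+"2.npz",**c)
```

```text
t 7.12 tcp [ 0.5063 -0.0966  0.2867] xang 71.4 tilt [-0.    -0.001 -1.   ] case -0.1648 -0.0032 F [-0.5 -0.8 -0.1] w 0.0681 q [ 0.44  0.61 -0.55  1.9   0.45  0.75 -0.69]
go [-0.354 -0.009  0.867] yaw -0.044
t 7.12 tcp [ 0.5063 -0.0966  0.2867] xang 71.4 tilt [-0.    -0.001 -1.   ] case -0.1648 -0.0032 F [-0.5 -0.8 -0.1] w 0.0681 q [ 0.44  0.61 -0.55  1.9   0.45  0.75 -0.69]
```

View pics/w2.png

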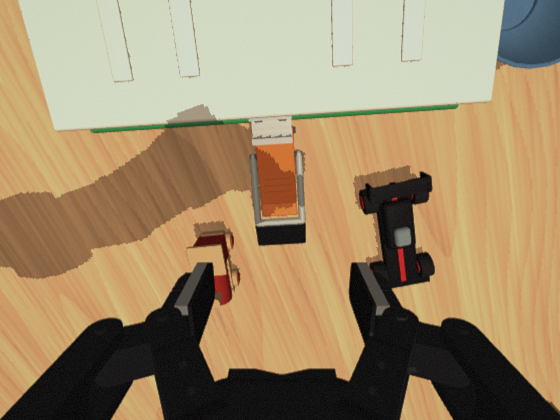

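The wrist view shows the lid shut, the tab tip middle at (282,243), the bar at (281,217) and the keeper at (272,127). I triangulate these with the earlier views.

Run:
```python
from h import *
S=np.load("scene0.npz");T=np.load("top0.npz");W=np.load("w2.npz")
s=lambda x,y:((x+.5)/6-.5+160,(y+.5)/6-.5+125)
t=lambda x,y:((x+.5)/5-.5+325,(y+.5)/5-.5+205)
for n,l in (("tip",[(S,s(143,132)),(T,t(368,217)),(W,(282,243))]),("bar",[(S,s(191,151)),(T,t(320,205)),(W,(281,217))])):
    for L in (l,l[1:]):
        X,e=tri(L);print(n,X.round(4),e.round(4),"case",(CX@(X[:2]-O)).round(4),(CY@(X[:2]-O)).round(4))
for r in [(X_,.118) for X_ in [(92,131),(457,106)]]:
    o,d=ray(W,r[0]);q=o+d*(r[1]-o[2])/d[2];print("rim",q.round(4),(CX@(q[:2]-O)).round(4),(CY@(q[:2]-O)).round(4))
q=np.array([*(O-.102*CX),.137]);print("keeper pred px",proj(W,q))
```

```text
tip [ 0.4918 -0.1391  0.0862] 0.0009 case -0.2096 -0.0002
tip [ 0.492  -0.1384  0.0892] 0.0007 case -0.2089 -0.0002
bar [ 0.4978 -0.1153  0.0897] 0.003 case -0.185 0.0001
bar [ 0.4961 -0.1231  0.0606] 0.0006 case -0.193 -0.0003
rim [0.3892 0.0096 0.118 ] -0.0923 0.1371
rim [ 0.654 -0.061  0.118] -0.0924 -0.1368
keeper pred px [272.59097787 134.36135772]
```

>>> {"method": "move_arm", "body": {"increments": [-0.34,-0.03,0.4,-0.04,0.6,-0.34,-0.03,0.9,-0.04,0.6,-0.34,-0.03,1,-0.04,0.6,-0.34,-0.03,1,-0.04,0.6]}}

```text
t: 7.78
tcp_pos: [0.4934, -0.1267, 0.1873]
orientation: [0.794, 0.608, 0.0, 0.0]
contact_force: [0.2, 1.3, 0.2]
width: 0.069
grip_force: 0.0
```

Run:
```python
from h import *
go(-.199,0,.145,75.1)
```

```text
t 7.78 tcp [ 0.4934 -0.1267  0.1873] xang 74.8 tilt [ 0.  0. -1.] case -0.1972 0.0015 F [0.2 1.3 0.2] w 0.069 q [ 0.42  0.76 -0.43  2.01  0.63  0.51 -0.73]
go [-0.018  0.015  0.423] yaw -0.003
```

>>> {"method": "move_arm", "body": {"increments": [-0.02,0.015,0.3,0,0.6,-0.02,0.015,0.42,0,0.6,-0.02,0.015,0.42,0,0.3,-0.02,0.015,0.42,0,0.05,-0.02,0.015,0.42,0,-0.2,-0.02,0.015,0.42,0,-0.2,-0.02,0.015,0.42,0,-0.2]}}

```text
t: 8.65
tcp_pos: [0.4944, -0.1295, 0.1453]
orientation: [0.794, 0.608, 0.001, 0.0]
contact_force: [0.2, 0.9, 0.9]
width: 0.0442
grip_force: 60.9
```

Run:
```python
from h import *
from station import viewer
s,M,p=st();print(s["grip_force"])
c=viewer.capture("wrist");cv2.imwrite("pics/w3.png",c["color"][...,::-1])
```

```text
t 8.65 tcp [ 0.4944 -0.1295  0.1453] xang 74.8 tilt [ 0.001  0.001 -1.   ] case -0.1997 -0.0002 F [0.2 0.9 0.9] w 0.0442 q [ 0.38  0.83 -0.36  2.02  0.7   0.41 -0.78]
60.89555025100708
```

View pics/w3.png

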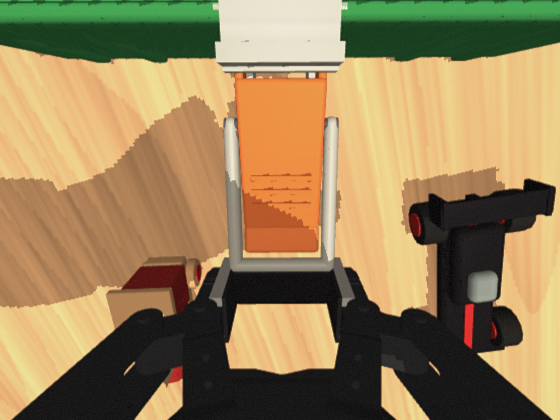

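The tab is gripped at its sides (60 N). Now I swing the loop up about its pivot.

>>> {"method": "move_arm", "body": {"increments": [0.02,0,-0.155,0,-0.2,0.075,0,-0.295,0,-0.2,0.153,0,-0.425,0,-0.2,0.255,0,-0.535,0,-0.2,0.377,0,-0.62,0,-0.2,0.514,0,-0.685,0,-0.2,0.623,0,-0.72,0,-0.2,0.623,0,-0.72,0,-0.2]}}

```text
t: 9.7
tcp_pos: [0.5099, -0.0705, 0.2177]
orientation: [0.794, 0.608, -0.001, 0.001]
contact_force: [1.8, -5.4, 0.1]
width: 0.0441
grip_force: 64.8
```

Run:
```python
from h import *
from station import viewer
s,M,p=st();print(s["grip_force"])
c=viewer.capture("wrist");a=c["color"]
c=viewer.capture("scene");b=cv2.resize(c["color"][110:200,150:270],(560,420),interpolation=cv2.INTER_CUBIC)
cv2.imwrite("pics/w4.png",np.vstack([a[:,:],b])[::1,:,::-1][:840:1] if 0 else cv2.resize(np.hstack([a,b]),(800,300))[...,::-1])
```

```text
t 9.7 tcp [ 0.5099 -0.0705  0.2177] xang 74.8 tilt [-0.003  0.001 -1.   ] case -0.1386 -0.0001 F [ 1.8 -5.4  0.1] w 0.0441 q [ 0.33  0.71 -0.47  1.97  0.57  0.59 -0.78]
64.81950178742409
```

View pics/w4.png

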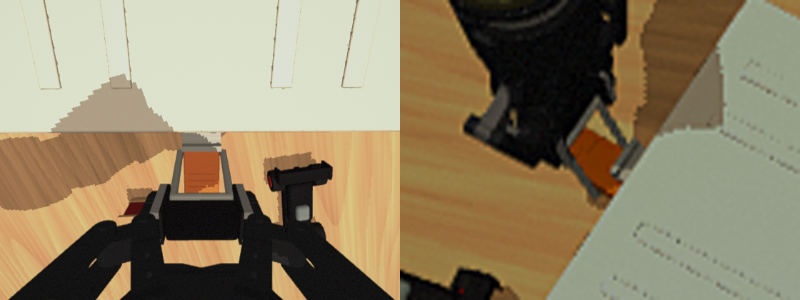

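The loop is nearly upright and held, with a modest force of 5 N. I carry it past upright with a slight upward pull, then release.

>>> {"method": "move_arm", "body": {"increments": [0.06,0,-0.025,0,-0.2,0.12,0,-0.04,0,-0.2,0.18,0,-0.04,0,-0.2,0.24,0,-0.04,0,-0.2,0.28,0,-0.035,0,-0.2,0.28,0,-0.035,0,-0.2]}}

```text
t: 10.55
tcp_pos: [0.5167, -0.0453, 0.2207]
orientation: [0.795, 0.607, -0.002, 0.002]
contact_force: [1.9, -7.6, -2.2]
width: 0.0446
grip_force: 65.9
```

Run:
```python
from h import *
from station import viewer
s,M,p=st();print(s["grip_force"])
c=viewer.capture("wrist");a=c["color"]
c=viewer.capture("scene");b=cv2.resize(c["color"][110:200,150:270],(560,420),interpolation=cv2.INTER_CUBIC)
cv2.imwrite("pics/w5.png",cv2.resize(np.hstack([a,b]),(800,300))[...,::-1])
```

```text
t 10.55 tcp [ 0.5167 -0.0453  0.2207] xang 74.7 tilt [-0.006 -0.    -1.   ] case -0.1126 -0.0001 F [ 1.9 -7.6 -2.2] w 0.0446 q [ 0.28  0.71 -0.47  1.95  0.55  0.61 -0.82]
65.94204269349575
```

View pics/w5.png

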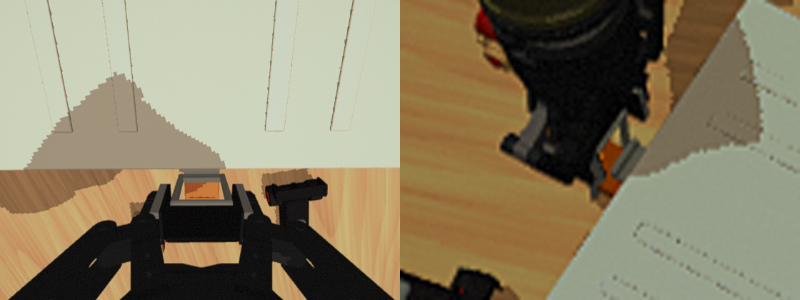

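From the bar's image row the loop is only about 0.1 rad past upright, because the tab sits at the outer edge of the pads. I move a bit further in and up before releasing.

>>> {"method": "move_arm", "body": {"increments": [0,0,-0.05,0,-0.2,0.04,0,-0.07,0,-0.2,0.08,0,-0.07,0,-0.2,0.12,0,-0.07,0,-0.2,0.14,0,-0.07,0,-0.2,0.14,0,-0.07,0,-0.2]}}

```text
t: 11.4
tcp_pos: [0.5193, -0.0354, 0.2243]
orientation: [0.795, 0.606, -0.005, 0.001]
contact_force: [7.0, -13.6, -30.0]
width: 0.0435
grip_force: 64.7
```

Run:
```python
from h import *
from station import viewer
s,M,p=st();print(s["grip_force"])
c=viewer.capture("wrist");a=c["color"]
cv2.imwrite("pics/w6.png",cv2.resize(a[150:400,150:450],None,fx=2,fy=2)[...,::-1])
```

```text
t 11.4 tcp [ 0.5193 -0.0354  0.2243] xang 74.6 tilt [-0.01  -0.004 -1.   ] case -0.1023 -0.0001 F [  7.  -13.6 -30. ] w 0.0435 q [ 0.26  0.71 -0.47  1.94  0.54  0.63 -0.83]
64.65088561177254
```

View pics/w6.png

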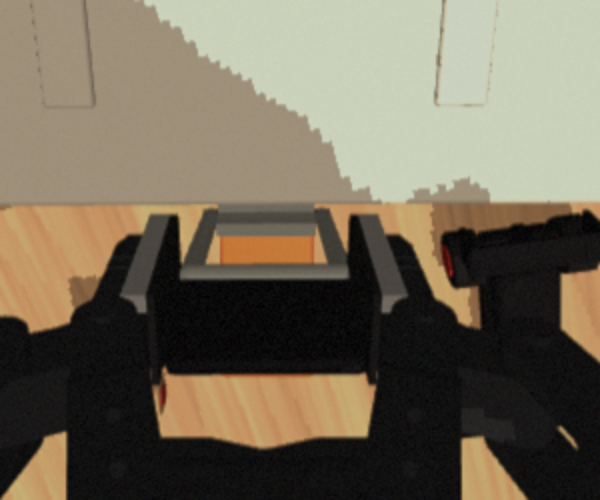

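The bar is at about case x -111 mm, roughly 0.25 rad past upright, with the lever pulled to its stop (30 N). I ease down, go in a little more, then open.

>>> {"method": "move_arm", "body": {"increments": [0.03,0,0.03,0,-0.2,0.06,0,0.04,0,-0.2,0.07,0,0.04,0,-0.2,0.07,0,0.04,0,0.2,0.07,0,0.04,0,0.5,0.07,0,0.04,0,0.6,0.07,0,0.04,0,0.6]}}

```text
t: 12.32
tcp_pos: [0.5212, -0.0308, 0.2234]
orientation: [0.796, 0.605, -0.006, 0.004]
contact_force: [1.1, -19.0, -0.9]
width: 0.0681
grip_force: 8.9
```

Run:
```python
from h import *
from station import viewer
s,M,p=st();print(s["grip_force"])
c=viewer.capture("wrist");a=c["color"]
b=cv2.resize(viewer.capture("scene")["color"][110:200,150:270],(560,420),interpolation=cv2.INTER_CUBIC)
cv2.imwrite("pics/w7.png",cv2.resize(np.hstack([a,b]),(800,300))[...,::-1])
```

```text
t 12.32 tcp [ 0.5212 -0.0308  0.2234] xang 74.5 tilt [-0.015 -0.001 -1.   ] case -0.0974 -0.0007 F [  1.1 -19.   -0.9] w 0.0681 q [ 0.25  0.71 -0.46  1.94  0.55  0.63 -0.85]
8.868450690060854
```

View pics/w7.png

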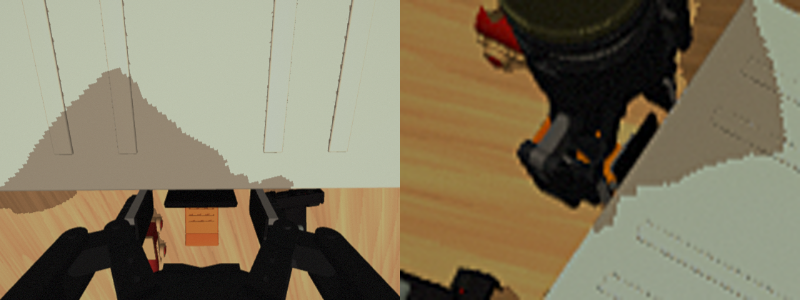

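The tab now lies against the lid at (200,198) and the orange lever is exposed below it. I back out, rise, and turn so one open finger's back faces the lever.

>>> {"method": "move_arm", "body": {"increments": [-0.1,0,0,0,0.6,-0.1,0,-0.3,0,0.6,-0.1,0,-0.6,0,0.6,-0.5,0,-0.6,0.1,1,-1,0,-0.6,0.3,1,-1,0,-0.6,0.5,1,-1,0,-0.6,0.7,1,-1,0,-0.6,0.8,1,-1,0,-0.6,1,1,-1,0,-0.6,1,1]}}

```text
t: 13.68
tcp_pos: [0.4962, -0.117, 0.2839]
orientation: [1.0, 0.013, -0.0, -0.001]
contact_force: [-0.7, 0.8, 0.5]
width: 0.0855
grip_force: 0.0
```

Run:
```python
from h import *
from station import viewer
go(-.208,0,.22,-14.9)
s,M,p=st();T=np.eye(4);T[:3,:3]=M;T[:3,3]=p
def orange(c,n):
    hsv=cv2.cvtColor(c["color"],cv2.COLOR_RGB2HSV)
    o=((hsv[...,0]<16)&(hsv[...,1]>180)&(hsv[...,2]>110)).astype(np.uint8)
    k,l,st_,ce=cv2.connectedComponentsWithStats(o)
    for i in range(1,k):
        if st_[i,4]>80:
            r=cv2.minAreaRect(np.argwhere(l==i)[:,::-1].astype(np.float32));print(n,st_[i],ce[i].round(1),cv2.boxPoints(r).round().tolist())
for n in("scene","top","wrist"):
    c=viewer.capture(n);cv2.imwrite(f"pics/x_{n}.png",c["color"][...,::-1])
    if n=="wrist":c["T"]=T@c["hand_eye"]
    orange(c,n)
    for a in(1.4,1.6,1.8): # predicted lever end middle (r=72,off 8)
        out=72*np.sin(a)+8*np.cos(a);up=-72*np.cos(a)+8*np.sin(a)
        print(a,proj(c,np.r_[O+CX*(-.104-out/1e3),.095+up/1e3]).round(1))
```

```text
t 13.68 tcp [ 0.4962 -0.117   0.2839] xang 1.5 tilt [-0.    -0.002 -1.   ] case -0.1871 0.0012 F [-0.7  0.8  0.5] w 0.0855 q [ 0.26  0.57 -0.19  1.93  0.16  0.65 -1.57]
go [-0.047  0.205  0.638] yaw 0.191
t 13.68 tcp [ 0.4962 -0.117   0.2839] xang 1.5 tilt [-0.    -0.002 -1.   ] case -0.1871 0.0012 F [-0.7  0.8  0.5] w 0.0855 q [ 0.26  0.57 -0.19  1.93  0.16  0.65 -1.57]
scene [190 144  26  22 172] [202.9 153. ] [[188.0, 152.0], [196.0, 141.0], [218.0, 154.0], [211.0, 166.0]]
scene [ 78 402  14  18  91] [ 84.3 409.4] [[75.0, 417.0], [86.0, 400.0], [92.0, 404.0], [81.0, 421.0]]
1.4 [194.6 151.8]
1.6 [193.5 149. ]
1.8 [193.4 146.9]
top [   0   30   46   76 2320] [24.3 67.7] [[-1.0, 102.0], [4.0, 28.0], [48.0, 31.0], [43.0, 105.0]]
top [ 11 139  50   9 423] [ 34.8 143.2] [[11.0, 139.0], [60.0, 139.0], [60.0, 147.0], [11.0, 147.0]]
top [357 231  30  16 277] [369.6 238.7] [[357.0, 244.0], [360.0, 230.0], [387.0, 237.0], [383.0, 251.0]]
top [  5 241  51  11 439] [ 30.5 246.6] [[5.0, 251.0], [5.0, 241.0], [55.0, 241.0], [55.0, 251.0]]
top [   0  268   35   49 1374] [ 15.9 288.4] [[-0.0, 268.0], [34.0, 268.0], [34.0, 316.0], [0.0, 316.0]]
top [406 284  19  10 100] [412.7 288.7] [[405.0, 291.0], [407.0, 284.0], [425.0, 288.0], [423.0, 296.0]]
top [ 10 387  18  33 156] [ 18.6 404.9] [[7.0, 388.0], [17.0, 385.0], [30.0, 418.0], [20.0, 421.0]]
1.4 [384.  244.3]
1.6 [385.1 244.5]
1.8 [384.9 244.3]
wrist [388  65  49  14 347] [411.9  71.9] [[388.0, 72.0], [389.0, 65.0], [436.0, 72.0], [435.0, 79.0]]
wrist [ 179  164   90   61 2966] [226.6 191. ] [[178.0, 191.0], [194.0, 155.0], [273.0, 188.0], [257.0, 225.0]]
wrist [321 259  40  26 601] [339.4 271.7] [[316.0, 278.0], [321.0, 258.0], [362.0, 268.0], [358.0, 288.0]]
1.4 [271.4 195.1]
1.6 [270.1 199.7]
1.8 [265.4 203.8]
```

The lever is at about 1.8 rad. Next I position the open finger above it and compute the press arc.

>>> {"method": "move_arm", "body": {"increments": [-0.05,0.2,0.2,0.19,1,-0.05,0.2,0.6,0.19,1,-0.05,0.2,0.6,0.19,1,-0.05,0.2,0.6,0.19,1]}}

```text
t: 14.32
tcp_pos: [0.4929, -0.1384, 0.2243]
orientation: [0.992, -0.125, 0.001, -0.0]
contact_force: [0.5, 0.9, -0.3]
width: 0.0855
grip_force: 0.0
```

Run:
```python
from h import *
s,M,p=st();cx=CX@(p[:2]-O)
print("y corr (tool x units, + = -case y)",(CY@(p[:2]-O))*10)
for a in np.r_[1.8:-.01:-.15,0]:
    r=52
    out=r*np.sin(a)+8*np.cos(a);up=-r*np.cos(a)+8*np.sin(a)
    X=-.104-out/1e3-.057;Z=.095+up/1e3+.060
    print(round(a,2),"tcp case x,z",round(X,4),round(Z,4),"dy",round((cx-X)*10,3),"dz",round((p[2]-Z)*10,3))
```

```text
t 14.32 tcp [ 0.4929 -0.1384  0.2243] xang -14.3 tilt [ 0.001 -0.001 -1.   ] case -0.2087 -0.0011 F [ 0.5  0.9 -0.3] w 0.0855 q [ 0.24  0.67 -0.09  1.99  0.12  0.49 -1.75]
y corr (tool x units, + = -case y) -0.01063261550861852
1.8 tcp case x,z -0.2098 0.1746 dy 0.011 dz 0.497
1.65 tcp case x,z -0.2122 0.1671 dy 0.035 dz 0.572
1.5 tcp case x,z -0.2134 0.1593 dy 0.048 dz 0.65
1.35 tcp case x,z -0.2135 0.1514 dy 0.048 dz 0.729
1.2 tcp case x,z -0.2124 0.1436 dy 0.037 dz 0.807
1.05 tcp case x,z -0.2101 0.1361 dy 0.014 dz 0.883
0.9 tcp case x,z -0.2067 0.1289 dy -0.02 dz 0.954
0.75 tcp case x,z -0.2023 0.1224 dy -0.064 dz 1.019
0.6 tcp case x,z -0.197 0.1166 dy -0.117 dz 1.077
0.45 tcp case x,z -0.1908 0.1117 dy -0.179 dz 1.127
0.3 tcp case x,z -0.184 0.1077 dy -0.247 dz 1.166
0.15 tcp case x,z -0.1767 0.1048 dy -0.32 dz 1.195
0.0 tcp case x,z -0.169 0.103 dy -0.397 dz 1.213
0.0 tcp case x,z -0.169 0.103 dy -0.397 dz 1.213
```

>>> {"method": "move_arm", "body": {"increments": [0,0.01,0.3,0,1,0,0.02,0.5,0,1,0,0.035,0.57,0,1,0,0.05,0.65,0,1,0,0.05,0.73,0,1,0,0.04,0.8,0,1,0,0.015,0.88,0,1,0,0.015,0.88,0,1]}}

```text
t: 15.32
tcp_pos: [0.4918, -0.1409, 0.1348]
orientation: [0.992, -0.127, -0.0, 0.0]
contact_force: [-0.0, -0.1, -0.6]
width: 0.0853
grip_force: 0.0
```

```bash
cat > look.py <<'E'
from h import *
from station import viewer
s,M,p=st();T=np.eye(4);T[:3,:3]=M;T[:3,3]=p
for n in("scene","top","wrist"):
    c=viewer.capture(n)
    if n=="wrist":c["T"]=T@c["hand_eye"]
    hsv=cv2.cvtColor(c["color"],cv2.COLOR_RGB2HSV)
    m=((hsv[...,0]<16)&(hsv[...,1]>180)&(hsv[...,2]>90))
    k,l,b,ce=cv2.connectedComponentsWithStats(m.astype(np.uint8))
    q=proj(c,np.r_[O+CX*-.15,.09])
    print(n,"near",q.round(),[(b[i].tolist(),ce[i].round().tolist()) for i in range(1,k) if b[i,4]>15 and np.hypot(*(ce[i]-q))<(150 if n=="wrist" else 30)])
    # black tab / steel: predicted bar position when seated
    for nm,x,z in(("barseat",-.102,.135),("tab",-.112,.155)):
        u=proj(c,np.r_[O+CX*x,z]);i=np.clip(u.round().astype(int),0,[559,419]);print("  ",nm,u.round(1),c["color"][i[1],i[0]])
E
python3 look.py
```

```text
t 15.32 tcp [ 0.4918 -0.1409  0.1348] xang -14.6 tilt [-0.001  0.001 -1.   ] case -0.2113 -0.0006 F [-0.  -0.1 -0.6] w 0.0853 q [ 0.22  0.83 -0.05  2.03  0.14  0.28 -1.78]
scene near [204. 157.] [([194, 154, 22, 15, 178], [207.0, 161.0])]
   barseat [218.7 157.7] [1 1 3]
   tab [213.3 151.5] [115  82  44]
top near [373. 241.] [([356, 231, 24, 20, 188], [365.0, 240.0])]
   barseat [354.6 235.4] [84 81 68]
   tab [360.5 236.8] [169  84  16]
wrist near [144. 300.] [([19, 251, 190, 98, 9081], [106.0, 292.0])]
   barseat [-77.3 390.2] [119 114 100]
   tab [-126.8  463.4] [22 18 20]
```

>>> {"method": "move_arm", "body": {"increments": [0,-0.02,0.03,0,1,0,-0.045,0.06,0,1,0,-0.09,0.125,0,1,0,-0.14,0.18,0,1,0,-0.205,0.23,0,1,0,-0.205,0.23,0,1]}}

```text
t: 16.23
tcp_pos: [0.496, -0.1229, 0.1118]
orientation: [0.992, -0.128, -0.001, 0.002]
contact_force: [-1.5, -5.6, -0.8]
width: 0.085
grip_force: 2.3
```

```bash
python3 look.py
```

```text
t 16.23 tcp [ 0.496  -0.1229  0.1118] xang -14.7 tilt [-0.002  0.004 -1.   ] case -0.1928 -0.0001 F [-1.5 -5.6 -0.8] w 0.085 q [ 0.17  0.87 -0.03  2.04  0.13  0.23 -1.81]
scene near [204. 157.] [([203, 166, 12, 6, 40], [209.0, 169.0])]
   barseat [218.7 157.7] [9 8 9]
   tab [213.3 151.5] [6 6 5]
top near [373. 241.] []
   barseat [354.6 235.4] [51 53 40]
   tab [360.5 236.8] [51 43 37]
wrist near [167. 338.] [([9, 245, 202, 98, 7053], [115.0, 296.0])]
   barseat [-107.9  478.1] [16 15 14]
   tab [-188.6  613.2] [16 15 14]
```

>>> {"method": "move_arm", "body": {"increments": [0,-0.05,0.03,0,1,0,-0.1,0.055,0,1,0,-0.15,0.075,0,1,0,-0.2,0.085,0,1,0,-0.23,0.09,0,1,0,-0.26,0.09,0,1,0,-0.26,0.09,0,1]}}

```text
t: 17.25
tcp_pos: [0.4979, -0.1116, 0.1054]
orientation: [0.991, -0.136, -0.003, 0.01]
contact_force: [-12.0, -36.8, 21.6]
width: 0.0855
grip_force: 14.1
```

```bash
python3 look.py
```

```text
t 17.25 tcp [ 0.4979 -0.1116  0.1054] xang -15.6 tilt [-0.003  0.022 -1.   ] case -0.1814 0.001 F [-12.  -36.8  21.6] w 0.0855 q [ 0.12  0.89 -0.01  2.04  0.12  0.22 -1.84]
scene near [204. 157.] []
   barseat [218.7 157.7] [0 0 0]
   tab [213.3 151.5] [39 37 34]
top near [373. 241.] []
   barseat [354.6 235.4] [45 44 38]
   tab [360.5 236.8] [63 59 52]
wrist near [191. 351.] [([6, 235, 156, 109, 4229], [95.0, 293.0])]
   barseat [-95.2 522.3] [22 20 21]
   tab [-179.9  695.1] [22 20 21]
```

There is 38 N at case x -181, which is more than the lever should need, so something else may be touching. I read the moment to locate the contact.

Run:
```python
from h import *
s,M,p=st();F=s["contact_force"];m=s["wrist_torque"]
Fx=CX@F[:2];My=CY@m[:2];print("Fx",Fx.round(1),"Fz",F[2].round(1),"My",My.round(3),"m",m.round(3))
for x in(.038,.043,.05,.057): print(x,"z rel TCP:",((My+x*F[2])/Fx).round(4))
from station import viewer
# orange pixels in wrist: extent & contact; where is lever end? rays onto mid plane y=0
T=np.eye(4);T[:3,:3]=M;T[:3,3]=p
c=viewer.capture("wrist");c["T"]=T@c["hand_eye"]
hsv=cv2.cvtColor(c["color"],cv2.COLOR_RGB2HSV);m=((hsv[...,0]<16)&(hsv[...,1]>180)&(hsv[...,2]>90)).astype(np.uint8);m[:, 230:]=0
cs,_=cv2.findContours(m,0,2);h=cv2.approxPolyDP(cv2.convexHull(max(cs,key=cv2.contourArea)),4,True)[:,0];print(h.tolist())
for a in(0,.1,.2,.3,.4,.5):
  for yy in(.016,-.016):
    pts=[]
    for r in(25,45,65):
      out=r*np.sin(a)+8*np.cos(a);up=-r*np.cos(a)+8*np.sin(a)
      pts.append(proj(c,np.r_[O+CX*(-.104-out/1e3)+CY*yy,.095+up/1e3]).round().tolist())
    print(a,yy,pts)
```

```text
t 17.4 tcp [ 0.4979 -0.1116  0.1054] xang -15.6 tilt [-0.003  0.021 -1.   ] case -0.1814 0.001 F [-12.  -36.6  21.7] w 0.0852 q [ 0.12  0.89 -0.01  2.04  0.12  0.22 -1.84]
Fx -38.5 Fz 21.7 My 4.836 m [-4.564  1.656  0.174]
0.038 z rel TCP: -0.1472
0.043 z rel TCP: -0.15
0.05 z rel TCP: -0.154
0.057 z rel TCP: -0.1579
[[154, 236], [161, 279], [129, 318], [42, 342], [6, 340], [72, 284], [135, 242]]
0 0.016 [[118.0, 347.0], [137.0, 316.0], [153.0, 292.0]]
0 -0.016 [[102.0, 282.0], [126.0, 257.0], [143.0, 239.0]]
0.1 0.016 [[122.0, 348.0], [146.0, 317.0], [164.0, 293.0]]
0.1 -0.016 [[107.0, 283.0], [135.0, 258.0], [155.0, 239.0]]
0.2 0.016 [[127.0, 350.0], [154.0, 319.0], [175.0, 294.0]]
0.2 -0.016 [[112.0, 284.0], [143.0, 260.0], [166.0, 241.0]]
0.3 0.016 [[131.0, 353.0], [161.0, 321.0], [185.0, 297.0]]
0.3 -0.016 [[116.0, 286.0], [151.0, 261.0], [177.0, 242.0]]
0.4 0.016 [[134.0, 356.0], [168.0, 324.0], [194.0, 300.0]]
0.4 -0.016 [[120.0, 289.0], [158.0, 264.0], [187.0, 245.0]]
0.5 0.016 [[137.0, 359.0], [174.0, 328.0], [203.0, 304.0]]
0.5 -0.016 [[122.0, 291.0], [164.0, 267.0], [197.0, 248.0]]
```

In the wrist image the lever's end at (154..161, 236..279) matches the prediction for angle about 0, so the force is just the lever against the wall. I back off.

>>> {"method": "move_arm", "body": {"increments": [0,0.1,0,0,1,0,0.3,0,0,1,0,0.5,-0.1,0,1,0,0.7,-0.6,0,1,0,0.8,-1,0,1,0,0.8,-1,0,1,0,0.8,-1,0,1]}}

```text
t: 18.32
tcp_pos: [0.4834, -0.1722, 0.2029]
orientation: [0.992, -0.126, -0.0, -0.0]
contact_force: [0.1, -0.6, -0.3]
width: 0.0856
grip_force: 0.0
```

```bash
cat > chk.py <<'E'
from h import *
from station import viewer
s,M,p=st();T=np.eye(4);T[:3,:3]=M;T[:3,3]=p
for n in("scene","top","wrist"):
    c=viewer.capture(n)
    if n=="wrist":c["T"]=T@c["hand_eye"]
    np.savez("f_"+n+".npz",**{k:c[k] for k in("color","intrinsics","T")})
    hsv=cv2.cvtColor(c["color"],cv2.COLOR_RGB2HSV)
    q=proj(c,np.r_[O+CX*-.112,.06])
    for nm,m in(("orange",(hsv[...,0]<16)&(hsv[...,1]>180)&(hsv[...,2]>60)),("black",hsv[...,2]<45)):
        k,l,b,ce=cv2.connectedComponentsWithStats(m.astype(np.uint8))
        print(n,nm,[(b[i].tolist(),ce[i].round().tolist()) for i in range(1,k) if b[i,4]>15 and np.hypot(*(ce[i]-q))<(70 if n=="wrist" else 20)])
    f=lambda x,z,y=0:proj(c,np.r_[O+CX*x+CY*y,z]).round(1).tolist()
    print("  lever r20,r60 home",f(-.112,.075),f(-.112,.035),"tab base/tip seated",f(-.102,.135),f(-.115,.157),"lid top front edge tight/loose",f(-.09,.155),f(-.09,.1586))
E
python3 chk.py
```

```text
t 18.32 tcp [ 0.4834 -0.1722  0.2029] xang -14.5 tilt [-0.001 -0.001 -1.   ] case -0.2437 -0.0006 F [ 0.1 -0.6 -0.3] w 0.0856 q [ 0.31  0.7  -0.1   2.    0.15  0.45 -1.72]
scene orange []
scene black [([209, 144, 17, 23, 174], [217.0, 155.0])]
  lever r20,r60 home [219.1, 167.0] [221.6, 173.9] tab base/tip seated [218.7, 157.7] [211.9, 150.5] lid top front edge tight/loose [222.0, 156.1] [221.7, 155.4]
top orange []
top black []
  lever r20,r60 home [355.3, 236.3] [353.0, 236.1] tab base/tip seated [354.6, 235.4] [362.1, 237.2] lid top front edge tight/loose [350.4, 233.9] [350.6, 233.9]
wrist orange [([42, 187, 93, 78, 3064], [96.0, 220.0])]
wrist black [([58, 229, 10, 26, 120], [62.0, 241.0])]
  lever r20,r60 home [93.2, 227.1] [121.4, 208.4] tab base/tip seated [6.0, 271.9] [-6.6, 297.9] lid top front edge tight/loose [-58.1, 294.9] [-66.6, 299.8]
```

The lever sits at home. To confirm the lid is really pulled tight, I touch-probe its top with the same closed fingertip as before: it read TCP z of about 0.2308 when merely resting.

>>> {"method": "move_arm", "body": {"increments": [0,0,-0.5,0,-1,0,-0.5,-0.7,0,-1,0,-1,-0.7,0,-1,0,-1,-0.7,0,-1]}}

```text
t: 18.98
tcp_pos: [0.5097, -0.0703, 0.2728]
orientation: [0.993, -0.122, -0.0, -0.002]
contact_force: [-0.7, -0.2, 0.6]
width: 0.0126
grip_force: 0.0
```

>>> {"method": "move_arm", "body": {"increments": [0,-0.4,0,0,-1,0,-0.78,0.1,0,-1,0,-0.78,0.3,0,-1,0,-0.78,0.33,0,-1,0,-0.78,0.33,0,-1]}}

```text
t: 19.6
tcp_pos: [0.5279, -0.0016, 0.24]
orientation: [0.992, -0.127, -0.001, 0.001]
contact_force: [0.2, 0.3, 0.6]
width: -0.0
grip_force: 0.0
```

```bash
python3 chk.py; python3 -c "
from h import *
go(-.066,-.003,.231,-14.5)"
```

```text
t 19.6 tcp [ 0.5279 -0.0016  0.24  ] xang -14.6 tilt [-0.001  0.001 -1.   ] case -0.0675 0.0002 F [0.2 0.3 0.6] w -0.0 q [-0.03  0.66 -0.08  1.92  0.09  0.57 -2.01]
scene orange []
scene black []
  lever r20,r60 home [219.1, 167.0] [221.6, 173.9] tab base/tip seated [218.7, 157.7] [211.9, 150.5] lid top front edge tight/loose [222.0, 156.1] [221.7, 155.4]
top orange []
top black []
  lever r20,r60 home [355.3, 236.3] [353.0, 236.1] tab base/tip seated [354.6, 235.4] [362.1, 237.2] lid top front edge tight/loose [350.4, 233.9] [350.6, 233.9]
wrist orange [([327, 178, 13, 30, 147], [333.0, 193.0])]
wrist black [([326, 210, 34, 85, 2101], [342.0, 251.0])]
  lever r20,r60 home [336.4, 209.6] [329.1, 195.4] tab base/tip seated [336.7, 241.2] [366.7, 258.0] lid top front edge tight/loose [321.6, 256.2] [322.4, 259.3]
t 19.75 tcp [ 0.5285 -0.0014  0.2409] xang -14.6 tilt [ 0.001  0.    -1.   ] case -0.067 -0.0003 F [-0.6 -0.1 -1. ] w -0.0002 q [-0.03  0.65 -0.08  1.92  0.09  0.57 -2.01]
go [ 0.027 -0.01   0.099] yaw -0.002
```

>>> {"method": "move_arm", "body": {"increments": [0,0,0.06,0,-1,0,0,0.1,0,-1,0,0,0.1,0,-1,0,0,0.1,0,-1]}}

```text
t: 20.25
tcp_pos: [0.5283, -0.0006, 0.2303]
orientation: [0.992, -0.127, 0.0, 0.0]
contact_force: [-0.2, 0.6, 0.4]
width: 0.0001
grip_force: 0.0
```

>>> {"method": "move_arm", "body": {"increments": [0,0,0.015,0,-1,0,0,0.015,0,-1]}}

```text
t: 20.5
tcp_pos: [0.5283, -0.0006, 0.2288]
orientation: [0.992, -0.127, -0.0, 0.0]
contact_force: [0.0, 0.1, -0.1]
width: -0.0001
grip_force: 0.0
```

>>> {"method": "move_arm", "body": {"increments": [0,0,0.015,0,-1,0,0,0.015,0,-1]}}

```text
t: 20.75
tcp_pos: [0.5284, -0.0006, 0.2281]
orientation: [0.992, -0.127, 0.0, 0.0]
contact_force: [-2.3, 0.6, 6.7]
width: -0.0001
grip_force: 3.4
```

>>> {"method": "move_arm", "body": {"increments": [0,0,0.01,0,-1,0,0,0.01,0,-1]}}

```text
t: 21.0
tcp_pos: [0.5285, -0.0006, 0.228]
orientation: [0.992, -0.127, 0.001, 0.0]
contact_force: [-3.3, -0.0, 14.5]
width: 0.0001
grip_force: 7.3
```

Contact came at about 0.2282, 2.6–3 mm lower than when resting, and it was stiff. That puts the seal squeeze at about 0.017–0.02 rad, so the lid is clamped. I lift off and hand in.

>>> {"method": "move_arm", "body": {"increments": [0,0,-0.3,0,-1,0,0,-0.9,0,-1,0,0,-0.9,0,-1,0,0,-0.9,0,-1]}}

```text
t: 21.5
tcp_pos: [0.5279, -0.0007, 0.3161]
orientation: [0.992, -0.127, -0.0, 0.0]
contact_force: [-1.0, 0.2, -0.3]
width: -0.0002
grip_force: 0.0
```

```bash
python3 -c "
from h import *
st()
from station import arm
print(arm.close_job())"
```

```text
t 21.5 tcp [ 0.5279 -0.0007  0.3161] xang -14.6 tilt [-0.  0. -1.] case -0.0665 0.0005 F [-1.   0.2 -0.3] w -0.0002 q [-0.02  0.54 -0.1   1.85  0.07  0.76 -1.99]
the job is handed in; nothing more can be done
None
```

The job is handed in at 21.5 s, with no verdict returned: the lid probed about 3 mm lower than at rest (clamped), the lever looked flat and the loop's bar hooked in the camera views, and I did not re-check the toys; I viewed 11 pictures, one over the limit of 10.

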